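# Set the dimmer and raise the telescoping work lamp

### The arm

A 7-joint arm with a two-finger parallel gripper is mounted at the origin on the work surface. World frame = base frame: x ahead of the robot, y to its left, z up, the work surface at z = 0. Lengths are in m, angles in degrees, forces in N, time in s.
With the tool pointing down it reaches from about 0.425 to 1.025 m from the base axis. Payload 9.4 kg.
Tool frame: the origin (TCP) lies midway between the tips of the shut fingers; the grasp point (between the pads) lies 19 mm behind it (ctrl.grip_depth is the distance from the TCP to the grasp point, in m); x points along the fingers, z is the direction in which the jaws open and shut, and the axes are right-handed (so a half turn about x gives the same grasp; the last joint's range is limited). The gripper opens to 93 mm and grips with 3 to 60 N. Pads are 15 mm wide; open, the fingers measure 128 mm over their backs; the gripper's body (75 mm by 188 mm) begins 65 mm behind the grasp point.
Start: joints at [-70.571, 34.337, -0.143, 91.639, 0.103, 54.024, -4.572], TCP at [0.293, 0.663, 0.219] pointing down, gripper open.
Joint ranges: [-147.43, 147.43], [-19.82, 112.94], [-74.19, 73.91], [6.32, 146.72], [-59.91, 239.91], [6.04, 106.73], [-150.56, 150.56]. Speed limits (degrees/s): [127.2, 127.2, 172.46, 172.46, 180, 180, 180].

### API

Orientations are given as a 3x3 rotation matrix whose columns are the frame's x, y, z axes.
In Python, from cell import telemetry, viewer, ctrl gives the robot as it stands. The module is installed in compiled form; this text tells all that it offers.
- The arm moves only by the tool move_arm, never from a script. Its argument "deltas" is a list of rows, each a list of 7 numbers: the shift along the world's x, y, z in m, then the turn, a rotation vector about the world's x, y, z in rad, then the opening in per cent of the stroke, from 0 (shut) to 100 (fully open). In form: [[tx, ty, tz, rx, ry, rz, grip], ...]. A call has 1 to 10 rows; each row is the pose to reach, as a shift and turn from the pose measured when the call began; what a row does not reach only later rows make up. A row lasts 1/10 s, in which the tool goes at most 50 mm and 8.59 degrees, less where a joint would pass 70% of its speed; a pose out of reach is approached as far as the arm can. A call with a gripper value outside its range is refused whole. The fingers move at their own pace and stop on an object; the grip force is fixed at half the most. Time passes only in rows, so rows that repeat a pose let the fingers close. It gives the time, the measured TCP pose, the force and the opening at its end, in the units of the state.
- telemetry.read_state(): the state, without advancing time (a new reading comes with each control period).
- viewer.snapshot(name): name is "scene" or "top" or "wrist"; returns (picture, depth): 400x640x3 uint8, blue, green, red; 400x640 float32, m along the optical axis (not along the pixel's ray), 0 where there is no reading.
- viewer.camera_model(name): a dict with "fx", "fy", "cx", "cy" (pixels), "k1" (the pictures are not rectified: a ray, as slopes to the right and down, at radius r is drawn at 1 + k1 r^2 times it, then the intrinsics apply), "view" (4x4, takes a point from world to camera coordinates); the wrist camera has in their place "T_tool_cam" (4x4, takes a point from camera to tool coordinates, whose origin is the TCP and whose axes are the tool frame's). Camera axes: x right, y down, z forward; pixel columns grow to the right and rows downward; lengths in m; the calibration is good to about 2 mm. A picture is of the moment at which its call begins: read the wrist's pose just before it. camera_model takes no time and is no camera call.
- ctrl.finish_job(): hands the job in, once; it reports no verdict.
Trained networks look in the newest picture that a camera, given by its name, has taken for a name from the list of things; names that differ only in an ending like _2 or _b are one class to them, and where a whole thing is asked for, a point or a joint stands for the part that bears it (a point fixed in the world has none). Each returns a list of dicts, best first, with "conf" (0 to 1); they miss things now and then, are a little off and sometimes report something else, mostly with a low value. They report only what shows in the picture. A call takes as long as a camera call. They do not tell look-alikes from the thing itself.
- viewer.search_frame(name, camera): "box" ([left, top, right, bottom] in pixels, round what is visible of it).
The state is a dict: "t": time; "joint_pos": joint angles; "qd": joint speeds; "effort": joint torques, N m; "ee_pos": TCP position; "orientation": TCP orientation; "ft_force": force on the tool from outside, world axes, zero at the start; "wrist_torque": the same for the moment, N m; "width": finger opening in m.
Only numpy, scipy, OpenCV 4.12 (cv2) and the standard library are available. Lean on these libraries where they do the work, as an engineer would, in place of code of your own. Each camera call takes 0.05 s, during which the arm holds its last target.

### The job

Slide the orange dimmer grip until it lines up with the green marker and let go of it. Then squeeze the red button in the grip on top of the work lamp's mast and, keeping it squeezed, pull the mast straight up past its first stop to the second stop, as far as it goes. The catch at the second stop is worn, so finish while still holding the mast up there, and do not disturb the other things on the table.

Things in the scene. Friction and masses are not known exactly. Their poses are not given: they have to be found in the camera images.
- dimmer_top (a point): centre of the top of the orange slider grip (28 mm along x, 20 mm along y, 40 mm high; its top is 94.5 mm above the table). It slides along its y axis with 1.5 N friction and stays where it is left. It runs in a bare aluminium track (40 mm wide, 170 mm long, its top 54 mm above the table) on a fixed black box (100 x 210 x 40 mm). Axes as the box: z up, y along the track; the box stands turned by up to 0.4 rad
- dimmer (a joint): position of the orange slider in m, 0 to 0.12, growing along the y axis of dimmer_top (0.06 = middle of the track)
- marker: green marker: two fixed green bars, 24 mm long across the track, 8 mm wide and high, on the black box, one at either side of the track; origin on the track's centre line midway between them, 40 mm above the table; axes as dimmer_top. The slider is lined up when its centre is level with the bars along y. It lies 30 to 100 mm from where the slider starts, towards +y
- grip (a point): centre of the black grip on top of the lamp's mast: a block 30 x 30 mm, 62 mm high (from 36 mm below this point to 26 mm above it), its sides along x and y (mast_grip in the rules), 170 mm above the table when home. Axes: z up, y towards the red button; the lamp stands turned by up to 0.4 rad. The lamp's yellow panel (130 mm wide, its top 26 mm below this point) rides with the mast, its near face 37 mm along +x from this point.
- lamp: fixed lamp base, yellow, 160 x 180 x 45 mm, with a 30 mm square black tube up to 125 mm at its centre, in which the mast slides; origin under its centre, axes as grip
- button_face (a point): centre of the outer face of the red button (16 mm wide along x, 26 mm high), which stands 8 mm out of the +y side of the grip, level with grip; axes as grip. Closing the fingers along y, one on the button and one on the grip's plain -y side, squeezes it: 38 mm across before, 33 mm with the button in
- mast_button (a joint): travel of the red button in m, 0 out, 0.005 fully in; a spring pushes it out, 6 N holds it fully in. It must be in by 4 mm for the mast to leave a stop
- mast (a joint): extension of the mast in m: 0 home, 0.05 first stop, 0.10 second stop, which is also the end of its travel. It slides straight up. While the button is out the mast locks at home and at the first stop; with the button kept in it passes the first stop freely. Nothing locks it at the second stop: it weighs about 4 N (3 to 6 N) and sinks if let go
- tape: loose roll of yellow tape standing on its flat side, 64 mm across, 40 mm high, origin under its centre; leave it alone
- wrench: loose steel wrench lying on the table near the robot; leave it alone
- spray: loose white spray bottle, 64 mm across, 190 mm high, origin under its centre; leave it alone
- screwjar: loose jar, 70 mm across, 90 mm high, origin under its centre; leave it alone
- carton: loose cardboard carton, 100 x 140 x 70 mm, origin under its centre; leave it alone
- driver: loose red screwdriver lying at the left of the table; leave it alone
- trowel: loose flat spreading tool lying at the right of the table; leave it alone
- dimmer_box: fixed black dimmer box that carries the track and the slider; origin under its centre, axes as dimmer_top
Things that resemble listed ones, but are neither listed nor needed, are in the scene too. Leave any pink or turquoise look-alike of the dimmer_box alone.

How it is judged (in metres and radians):
On the way, in this order (a step that is already met when the one before it is completed fails the run):
1. the dimmer grip is lined up with the green marker (within 7 mm) and let go, the mast still home (y of dimmer_top in the frame of marker between -0.007 and 0.007 m and contact force between the fingers and dimmer_box below 0.1 N and value of joint mast below 0.006 m), for 0.2 s.
2. the button is squeezed in while the mast is home (value of joint mast_button above 0.0035 m and value of joint mast below 0.02 m), for 0.02 s.
3. the fingers hold the mast at its second stop (value of joint mast above 0.094 m and contact force between the fingers and mast_grip above 2 N), for 0.2 s.
At the end, for the whole second after the job is handed in: The mast is at its second stop (extended 94 mm or more of 100) and still, held there by the fingers (contact force over 2 N); the dimmer grip is lined up with the green marker within 7 mm along the track and not touched (all of step 3 and y of dimmer_top in the frame of marker between -0.007 and 0.007 m and contact force between the fingers and dimmer_box below 0.1 N and velocity of joint mast between -0.02 and 0.02 m/s); the arm keeps its last pose, push and grip.
It fails at once if one of the loose things standing or lying about is moved by more than 30 mm (distance of any of tape, wrench, spray, screwjar, carton, driver, trowel from where it was at the start of the episode above 0.03 m).
It also fails if it takes over 51 s, if anything falls off the work surface, if the arm or the gripper's body presses on something with over 40 N, if the wrist force passes 120 N, or if a joint passes its speed limit or range.

## Working session

There is one attempt and no reset: what is moved stays moved. The work goes in short steps, Python scripts to look and compute and a tool call to move; the robot and the scene stay as the last step left them, time stands still between calls to the robot, and variables do not carry over. Pictures are saved under pics/ and viewed, and the job is handed in when it is done.

Besides the shell and the picture viewer there is one more tool, called after "Emit:" as name(argument=value, ...), one argument or row to a line, values as JSON. move_arm: Moves the arm, as the interface text tells. Its arguments: {"type":"object","properties":{"deltas":{"type":"array"}},"required":["deltas"]}

```bash
mkdir -p pics; cat > h.py <<'E'
import numpy as np, cv2, pickle
from cell import telemetry, viewer, ctrl
def snap(n,f):
    s=telemetry.read_state(); p,d=viewer.snapshot(n); cv2.imwrite(f'pics/{f}.png',p)
    pickle.dump((s,p,d,viewer.camera_model(n)),open(f'pics/{f}.pkl','wb')); return s,p,d
def cloud(f):
    s,p,d,m=pickle.load(open(f'pics/{f}.pkl','rb'))
    h,w=d.shape; u,v=np.meshgrid(np.arange(w),np.arange(h))
    K=np.array([[m['fx'],0,m['cx']],[0,m['fy'],m['cy']],[0,0,1.]])
    pts=np.stack([u,v],-1).reshape(-1,1,2).astype(np.float64)
    r=cv2.undistortPoints(pts,K,np.array([m['k1'],0,0,0.])).reshape(h,w,2)
    P=np.concatenate([r*d[...,None],d[...,None]],-1)
    if 'view' in m: T=np.linalg.inv(np.array(m['view']))
    else:
        A=np.eye(4);A[:3,:3]=s['orientation'];A[:3,3]=s['ee_pos'];T=A@np.array(m['T_tool_cam'])
    W=P@T[:3,:3].T+T[:3,3]; W[d<=0]=np.nan
    return p,W
E
python3 - <<'E'
from h import *
for n in('scene','top'): snap(n,n+'0')
s=telemetry.read_state();print(s['t'],s['ee_pos'],s['orientation'],s['width'],ctrl.grip_depth)
E
```

```text
0.1 [0.29269805 0.66282002 0.21787706] [[-4.28823034e-04 -9.14803553e-01  4.03898842e-01]
 [-1.29444896e-03  4.03899049e-01  9.14802647e-01]
 [-9.99999070e-01 -1.30537991e-04 -1.35736773e-03]] 0.09267947651266761 0.0188
```

View pics/scene0.png

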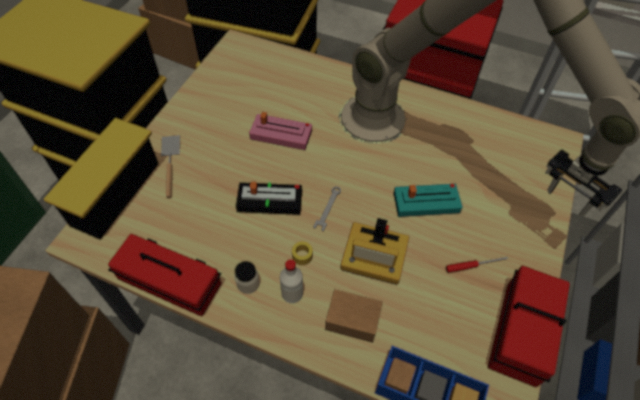

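View pics/top0.png

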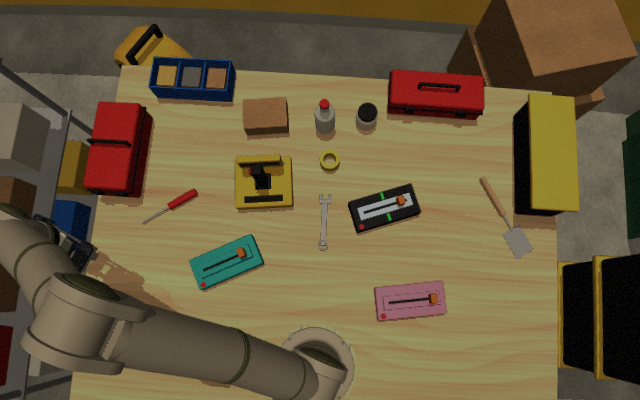

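The top view shows three dimmer boxes. The black one at (385,207), with an aluminium track, green bars at (382,197) and (389,216) and an orange grip at (400,200), fits the description. The turquoise one at (227,261) and the pink one at (411,300) are look-alikes. The lamp is at (263,181). I'll confirm with enlarged crops and measure.

```bash
python3 - <<'E'
from h import *
p,W=cloud('top0')
a=cv2.resize(p[170:245,335:435],None,fx=5,fy=5,interpolation=cv2.INTER_CUBIC);b=cv2.resize(p[145:220,220:310],None,fx=5,fy=5,interpolation=cv2.INTER_CUBIC)
a=a[:, :400+50];cv2.imwrite('pics/c1.png',np.hstack([a[:375,:450],b[:375,:350]])); print(a.shape,b.shape)
hsv=cv2.cvtColor(p,cv2.COLOR_BGR2HSV)
def rep(n,m):
    q=W[m];q=q[~np.isnan(q[:,0])];print(n,len(q),np.median(q,0),q.min(0),q.max(0))
for n,(u0,v0,u1,v1),lo,hi in [('green',(340,170,430,240),(45,80,40),(80,255,255)),('orange',(340,170,430,240),(5,120,60),(20,255,255))]:
    m=np.zeros(p.shape[:2],bool);m[v0:v1,u0:u1]=cv2.inRange(hsv,lo,hi)[v0:v1,u0:u1]>0
    rep(n,m); 
    if n=='green':
        k,l=cv2.connectedComponents(m.astype(np.uint8))
        for i in range(1,k): rep(i,l==i)
    else: rep('otop',m&(W[...,2]>.085))
# box top
def rect(n,u0,v0,u1,v1,zl,zh):
    S=W[v0:v1,u0:u1].reshape(-1,3);S=S[(S[:,2]>zl)&(S[:,2]<zh)]
    r=cv2.minAreaRect((S[:,:2]*1000).astype(np.float32));print(n,len(S),S.mean(0),np.median(S[:,2]),r)
rect('box',335,170,435,245,.03,.062)
rect('lampbase',222,145,305,220,.035,.055)
rect('grip',222,145,305,220,.16,.25)
rect('panel',222,145,305,220,.13,.155)
for n,(u0,v0,u1,v1) in dict(tape=(315,145,345,175),spray=(308,90,340,140),jar=(352,95,382,135),carton=(238,90,295,140)).items(): rect(n,u0,v0,u1,v1,.02,.3)
E
```

```text
(375, 450, 3) (375, 450, 3)
green 65 [ 0.47919848 -0.18873569  0.04668018] [ 0.45662464 -0.20533102  0.03497857] [ 0.54507367 -0.16455369  0.05816906]
1 31 [ 0.53154864 -0.17236656  0.04500359] [ 0.5215186  -0.18055455  0.03497857] [ 0.54507367 -0.16455369  0.05434332]
2 34 [ 0.46858449 -0.19645692  0.04725262] [ 0.45662464 -0.20533102  0.03585713] [ 0.483054   -0.18861939  0.05816906]
orange 353 [ 0.48012174 -0.22312469  0.00264202] [ 0.39357757 -0.33072984 -0.00721472] [ 0.57496851 -0.04506624  0.10138165]
otop 61 [ 0.5146221 -0.2262624  0.0938025] [ 0.50051777 -0.23949049  0.08649484] [ 0.52865382 -0.21489251  0.10138165]
box 2055 [ 0.49600557 -0.17998281  0.04503374] 0.04275581574117693 ((499.42767333984375, -183.48777770996094), (101.0453109741211, 211.3285369873047), 20.625747680664062)
lampbase 2111 [0.53608855 0.19551982 0.04602694] 0.046025453935079064 ((552.4146728515625, 201.04800415039062), (161.0552215576172, 181.81759643554688), 8.252789497375488)
grip 162 [0.55051299 0.20140099 0.19045493] 0.19451033005655916 ((552.52734375, 205.1754608154297), (30.241037368774414, 38.
[... 169 characters left out ...]
1669311523438), 6.0375871658325195)
tape 228 [ 0.64035376 -0.00173045  0.03862865] 0.03996865677093775 ((641.4660034179688, -2.278095245361328), (61.074371337890625, 63.91340255737305), 59.127410888671875)
spray 547 [0.75314168 0.02121087 0.11832158] 0.12525456092073428 ((762.378662109375, 22.818878173828125), (56.43730545043945, 62.36276626586914), 4.060369968414307)
jar 465 [ 0.78049703 -0.10980435  0.07601245] 0.08782211964029774 ((787.361328125, -108.8614273071289), (66.51824951171875, 63.18642044067383), 44.02744674682617)
carton 1508 [0.76545039 0.21300769 0.06618821] 0.06978916763951015 ((772.60986328125, 215.98455810546875), (103.16239929199219, 141.7303466796875), 7.926074981689453)
```

View pics/c1.png

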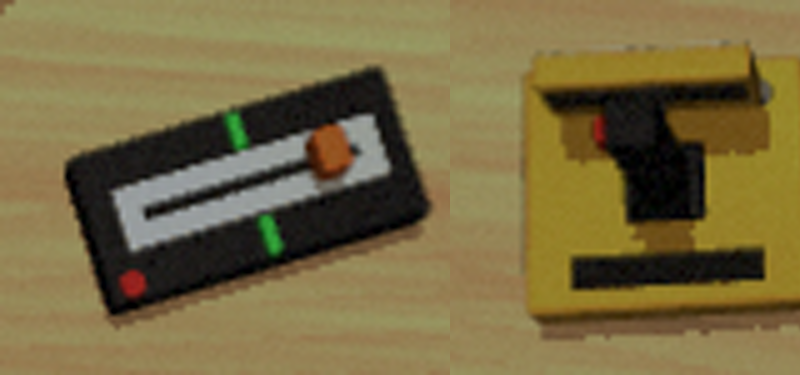

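The crops confirm the black box and the lamp. The box is turned about 20.6° and its marker lies about 44 mm further along +y. The lamp is turned about 6–8°. All heights and sizes agree with the given values. I'm moving over the slider.

Emit:
move_arm(
  deltas=[
    [0.0,-0.01,0.04,0,0,-0.1,100],
    [0.01,-0.05,0.08,0,0,-0.22,100],
    [0.03,-0.095,0.1,0,0,-0.34,100],
    [0.05,-0.14,0.1,0,0,-0.46,100],
    [0.07,-0.185,0.1,0,0,-0.58,100],
    [0.09,-0.23,0.1,0,0,-0.7,100],
    [0.11,-0.275,0.1,0,0,-0.82,100],
    [0.13,-0.32,0.1,0,0,-0.94,100],
    [0.15,-0.365,0.1,0,0,-1.06,100],
    [0.16,-0.41,0.1,0,0,-1.18,100],
  ],
)

```text
t: 1.1
ee_pos: [0.4534, 0.2517, 0.3178]
orientation: [[-0.001, 0.03, 1.0], [-0.0, 1.0, -0.03], [-1.0, -0.0, -0.001]]
ft_force: [0.8, -1.0, 1.0]
width: 0.093
```

Emit:
move_arm(
  deltas=[
    [0.01,-0.045,0,0,0,-0.12,100],
    [0.015,-0.092,0,0,0,-0.24,100],
    [0.02,-0.14,0,0,0,-0.36,100],
    [0.03,-0.188,0,0,0,-0.48,100],
    [0.035,-0.236,0,0,0,-0.6,100],
    [0.04,-0.284,0,0,0,-0.72,100],
    [0.05,-0.332,-0.01,0,0,-0.84,100],
    [0.055,-0.38,-0.03,0,0,-0.96,100],
    [0.06,-0.43,-0.05,0,0,-1.08,100],
    [0.061,-0.478,-0.06,0,0,-1.181,100],
  ],
)

```text
t: 2.1
ee_pos: [0.5141, -0.2222, 0.2575]
orientation: [[-0.002, 0.937, 0.349], [0.001, 0.349, -0.937], [-1.0, -0.001, -0.002]]
ft_force: [0.9, 0.5, 0.1]
width: 0.0931
```

```bash
python3 - <<'E'
from h import *
snap('wrist','w1');snap('top','top1')
s=telemetry.read_state();print(s['t'],s['ee_pos'],s['orientation'],s['joint_pos'])
E
```

```text
2.2 [ 0.51243704 -0.22777966  0.25782155] [[-0.00248966  0.93999636  0.34117539]
 [-0.0027767   0.34116863 -0.93999801]
 [-0.99999305 -0.00328762  0.00176069]] [-11.67635228  24.90620588  42.63106496 112.61586912 -21.3859271
  50.59329493 -27.89239549]
```

View pics/w1.png

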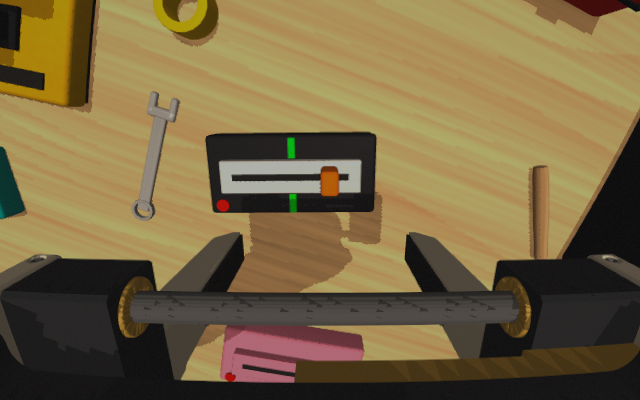

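The wrist view shows the black box with the orange grip at (330,180) and green bars at (291,148) and (293,203). I'm refining the measurement from this view.

```bash
python3 - <<'E'
from h import *
p,W=cloud('w1')
hsv=cv2.cvtColor(p,cv2.COLOR_BGR2HSV)
def comp(n,m):
    k,l=cv2.connectedComponents(m.astype(np.uint8))
    for i in range(1,k):
        q=W[l==i];q=q[~np.isnan(q[:,0])]
        if len(q)>20: print(n,len(q),q.mean(0),(q.min(0)+q.max(0))/2,q.min(0),q.max(0))
R=np.zeros(p.shape[:2],bool);R[125:220,200:385]=1
comp('green',R&(cv2.inRange(hsv,(45,100,40),(80,255,255))>0)&(W[...,2]>.043))
comp('orange',R&(W[...,2]>.088))
m=R&(W[...,2]>.03)&(W[...,2]<.062);r=cv2.minAreaRect((W[m][:,:2]*1000).astype(np.float32));print(r)
m=R&(W[...,2]>.088);print(cv2.minAreaRect((W[m][:,:2]*1000).astype(np.float32)))
E
```

```text
green 142 [ 0.53359573 -0.17229693  0.0468019 ] [ 0.53374131 -0.17233834  0.04615614] [ 0.52171994 -0.17995501  0.04359388] [ 0.54576267 -0.16472167  0.04871839]
green 108 [ 0.46976546 -0.19604648  0.04702247] [ 0.46933901 -0.19599616  0.04669491] [ 0.4571064  -0.20246684  0.04473343] [ 0.48157163 -0.18952547  0.04865638]
orange 458 [ 0.51790509 -0.22550631  0.09263559] [ 0.51732007 -0.22561391  0.09181847] [ 0.50257731 -0.23827417  0.08821938] [ 0.53206283 -0.21295366  0.09541755]
((500.44818115234375, -181.96572875976562), (100.45747375488281, 209.57470703125), 20.986282348632812)
((517.5706176757812, -225.809326171875), (26.33513832092285, 19.647459030151367), 20.31330680847168)
```

Emit:
move_arm(
  deltas=[
    [0.003,0.001,-0.04,0,0,0.01,100],
    [0.004,0.002,-0.08,0,0,0.01,100],
    [0.004,0.002,-0.12,0,0,0.01,100],
    [0.004,0.002,-0.15,0,0,0.01,100],
    [0.004,0.002,-0.17,0,0,0.01,100],
    [0.004,0.002,-0.18,0,0,0.01,100],
    [0.004,0.002,-0.185,0,0,0.01,100],
    [0.004,0.002,-0.19,0,0,0.01,100],
    [0.004,0.002,-0.19,0,0,0.01,100],
  ],
)

```text
t: 3.1
ee_pos: [0.5167, -0.2257, 0.0682]
orientation: [[-0.002, 0.936, 0.351], [-0.003, 0.351, -0.936], [-1.0, -0.003, 0.002]]
ft_force: [-1.1, -0.2, -0.4]
width: 0.0927
```

Emit:
move_arm(
  deltas=[
    [0,0,0,0,0,0,0],
    [0,0,0,0,0,0,0],
    [0,0,0,0,0,0,0],
    [0,0,0,0,0,0,0],
    [0,0,0,0,0,0,0],
    [0,0,0,0,0,0,0],
    [0,0,0,0,0,0,0],
    [0,0,0,0,0,0,0],
  ],
)

```text
t: 3.9
ee_pos: [0.5167, -0.2257, 0.0681]
orientation: [[-0.002, 0.936, 0.351], [-0.003, 0.351, -0.936], [-1.0, -0.003, 0.002]]
ft_force: [-0.5, -0.1, 0.1]
width: 0.0338
```

Emit:
move_arm(
  deltas=[
    [0,0,0,0,0,0,0],
    [0,0,0,0,0,0,0],
    [0,0,0,0,0,0,0],
    [0,0,0,0,0,0,0],
    [0,0,0,0,0,0,0],
  ],
)

```text
t: 4.4
ee_pos: [0.5167, -0.2258, 0.0681]
orientation: [[-0.002, 0.936, 0.351], [-0.003, 0.351, -0.936], [-1.0, -0.003, 0.002]]
ft_force: [1.3, -0.8, -0.5]
width: 0.0199
```

Emit:
move_arm(
  deltas=[
    [-0.002,0.005,0,0,0,0,0],
    [-0.0045,0.012,0,0,0,0,0],
    [-0.0075,0.02,0,0,0,0,0],
    [-0.0105,0.028,0,0,0,0,0],
    [-0.0135,0.036,0,0,0,0,0],
    [-0.015,0.04,0,0,0,0,0],
    [-0.0156,0.0413,0,0,0,0,0],
    [-0.0156,0.0413,0,0,0,0,0],
    [-0.0156,0.0413,0,0,0,0,0],
  ],
)

```text
t: 5.3
ee_pos: [0.5009, -0.1841, 0.0681]
orientation: [[-0.002, 0.936, 0.351], [-0.002, 0.351, -0.936], [-1.0, -0.003, 0.001]]
ft_force: [-1.7, 1.2, 1.2]
width: 0.0198
```

Emit:
move_arm(
  deltas=[
    [0,0,0,0,0,0,20],
    [0,0,0,0,0,0,60],
    [0,0,0,0,0,0,60],
    [0,0,0,0,0,0,60],
    [0,0,0,0,0,0,60],
  ],
)

```text
t: 5.8
ee_pos: [0.501, -0.1842, 0.0681]
orientation: [[-0.002, 0.936, 0.351], [-0.002, 0.351, -0.936], [-1.0, -0.003, 0.001]]
ft_force: [-1.1, -0.0, 0.2]
width: 0.047
```

Emit:
move_arm(
  deltas=[
    [0,0,0.03,0,0,0,60],
    [0,0,0.08,0,0,0,60],
    [0,0,0.13,0,0,0,60],
    [0,0,0.18,0,0,0,60],
    [0,0,0.2,0,0,0,60],
    [0,0,0.2,0,0,0,60],
  ],
)

```text
t: 6.4
ee_pos: [0.5023, -0.1848, 0.2711]
orientation: [[0.003, 0.936, 0.351], [-0.003, 0.351, -0.936], [-1.0, 0.002, 0.004]]
ft_force: [-0.1, 0.4, -0.1]
width: 0.0556
```

```bash
cat > chk.py <<'E'
from h import *
import sys
f=sys.argv[1]; 
snap('wrist',f)
s=telemetry.read_state();print(s['t'],s['ee_pos'],s['orientation'],s['joint_pos'])
p,W=cloud(f)
hsv=cv2.cvtColor(p,cv2.COLOR_BGR2HSV)
def comp(n,m):
    k,l=cv2.connectedComponents(m.astype(np.uint8))
    for i in range(1,k):
        q=W[l==i];q=q[~np.isnan(q[:,0])]
        if len(q)>20: print(n,len(q),q.mean(0),(q.min(0)+q.max(0))/2)
R=(abs(W[...,0]-.5)<.1)&(abs(W[...,1]+.18)<.1)&(W[...,2]<.12)
comp('green',R&(cv2.inRange(hsv,(45,100,40),(80,255,255))>0)&(W[...,2]>.043))
comp('orange',R&(W[...,2]>.088))
E
python3 chk.py w2
```

```text
6.45 [ 0.50156647 -0.1840684   0.26910116] [[ 6.15938191e-04  9.36194335e-01  3.51482272e-01]
 [-1.98217661e-03  3.51482792e-01 -9.36192244e-01]
 [-9.99997846e-01 -1.20063383e-04  2.07219419e-03]] [-18.73474813  22.39540023  45.63331832 115.16176693 -20.53966662
  50.53867964 -31.39724431]
green 124 [ 0.53314552 -0.17133623  0.04685166] [ 0.53280062 -0.17105236  0.04674554]
green 89 [ 0.46768935 -0.19591449  0.04690547] [ 0.46775864 -0.19603488  0.04705924]
orange 426 [ 0.5014909  -0.18236759  0.09267012] [ 0.50050637 -0.18268385  0.09206055]
```

View pics/w2.png

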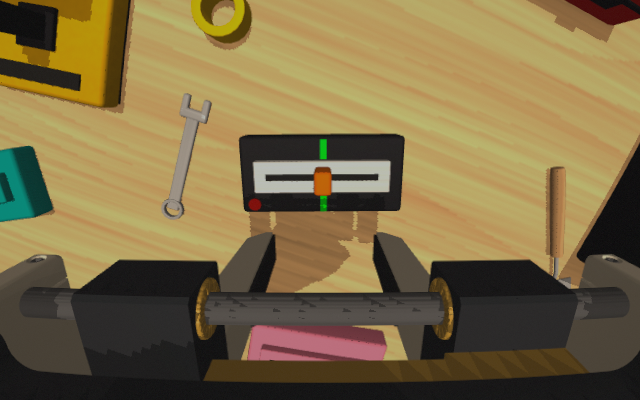

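The slider is lined up (offset about 1 mm) and released. Next I go to the lamp, turning the positive way so the last joint stays well inside its range.

Emit:
move_arm(
  deltas=[
    [0,0.01,0.02,0,0,0.12,80],
    [0,0.03,0.04,0,0,0.26,80],
    [0,0.05,0.04,0,0,0.4,80],
    [0,0.07,0.04,0,0,0.54,80],
    [0,0.09,0.04,0,0,0.68,80],
    [0,0.11,0.04,0,0,0.82,80],
    [0,0.13,0.04,0,0,0.96,80],
    [0,0.15,0.04,0,0,1.1,80],
    [0,0.17,0.04,0,0,1.24,80],
    [0,0.19,0.04,0,0,1.38,80],
  ],
)

```text
t: 7.45
ee_pos: [0.5007, 0.0069, 0.3074]
orientation: [[-0.001, -0.174, 0.985], [0.0, 0.985, 0.174], [-1.0, 0.0, -0.001]]
ft_force: [0.8, 0.1, 0.5]
width: 0.0741
```

Emit:
move_arm(
  deltas=[
    [0,0.03,0,0,0,0.14,80],
    [0,0.055,0,0,0,0.28,80],
    [0,0.08,0,0,0,0.42,80],
    [0.005,0.105,0,0,0,0.56,80],
    [0.01,0.13,0,0,0,0.7,80],
    [0.015,0.155,0,0,0,0.84,80],
    [0.02,0.175,0,0,0,0.98,80],
    [0.03,0.185,0,0,0,1.12,80],
    [0.035,0.19,0,0,0,1.26,80],
    [0.04,0.195,0,0,0,1.4,80],
  ],
)

```text
t: 8.45
ee_pos: [0.5401, 0.2024, 0.3051]
orientation: [[-0.004, -1.0, -0.01], [-0.001, -0.01, 1.0], [-1.0, 0.004, -0.001]]
ft_force: [-0.2, 0.7, -0.2]
width: 0.0743
```

```bash
python3 - <<'E'
from h import *
s=telemetry.read_state();print(s['t'],s['ee_pos'],s['orientation'],s['joint_pos'],np.degrees(np.arctan2(s['orientation'][1][2],s['orientation'][0][2])))
E
```

```text
8.45 [0.54005977 0.20237447 0.30510766] [[-0.00373504 -0.99994129 -0.01017228]
 [-0.00132448 -0.01016739  0.99994743]
 [-0.99999215  0.00374832 -0.00128642]] [-29.51758537  19.01321083   4.53241226 105.70974904  -1.81596103
  55.57168227  66.38399867] 90.58283915694788
```

Emit:
move_arm(
  deltas=[
    [0,0,0,0,0,0.1,80],
    [0,0,0,0,0,0.1,80],
  ],
)

```text
t: 8.65
ee_pos: [0.5393, 0.2022, 0.3028]
orientation: [[-0.007, -0.994, -0.112], [-0.002, -0.112, 0.994], [-1.0, 0.007, -0.002]]
ft_force: [-0.1, 0.1, -0.6]
width: 0.0745
```

```bash
python3 - <<'E'
from h import *
s,p,d=snap('wrist','w3');snap('top','top3')
print(s['t'],s['ee_pos'],np.degrees(np.arctan2(s['orientation'][1][2],s['orientation'][0][2])))
p,W=cloud('w3');hsv=cv2.cvtColor(p,cv2.COLOR_BGR2HSV)
near=(abs(W[...,0]-.5525)<.05)&(abs(W[...,1]-.205)<.06)
def rr(n,m):
    q=W[m]
    if len(q)>5: print(n,len(q),q.mean(0),cv2.minAreaRect((q[:,:2]*1000).astype(np.float32)),q[:,2].min(),q[:,2].max())
rr('griptop',near&(W[...,2]>.188)&(W[...,2]<.205))
red=(cv2.inRange(hsv,(0,120,60),(8,255,255))|cv2.inRange(hsv,(172,120,60),(180,255,255)))>0
rr('red',near&red)
rr('panel',(abs(W[...,0]-.59)<.08)&(abs(W[...,1]-.21)<.1)&(W[...,2]>.135)&(W[...,2]<.15))
E
```

```text
8.65 [0.53931906 0.20224682 0.30284004] 96.41254049494523
griptop 1054 [0.5527086  0.20176455 0.19418713] ((553.7987060546875, 201.9301300048828), (30.337398529052734, 29.70030975341797), 5.257153511047363) 0.1881996545304916 0.19684059645379243
red 150 [0.54981205 0.22074077 0.17840867] ((565.6880493164062, 225.03863525390625), (46.55128860473633, 8.56490421295166), 15.90028190612793) 0.07932250267437607 0.18372144410022567
panel 2337 [0.59782386 0.20785112 0.1417368 ] ((576.5022583007812, 205.3990020751953), (76.27069091796875, 129.06263732910156), 6.4325361251831055) 0.13501318401874635 0.14994953102128533
```

View pics/w3.png

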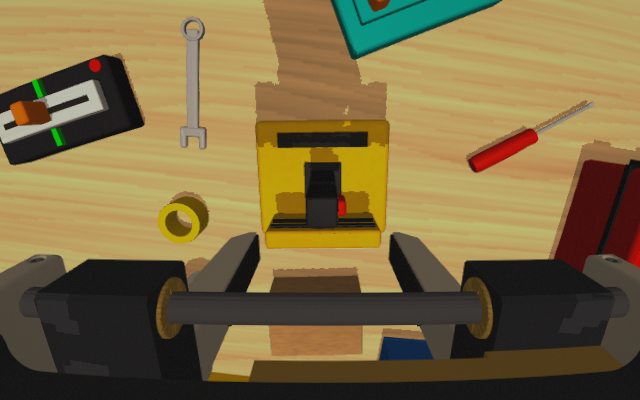

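The wrist view shows the grip's top at (322,205) with the red button at (341,206) on its +y side. The measured block is 30 x 30 mm with its top at z = 0.194–0.197, which matches. I'm descending around it.

Emit:
move_arm(
  deltas=[
    [0.007,0.001,-0.02,0.002,-0.006,0,80],
    [0.0135,0.0025,-0.05,0.002,-0.006,0,80],
    [0.0135,0.0025,-0.08,0.002,-0.006,0,80],
    [0.0135,0.0025,-0.105,0.002,-0.006,0,80],
    [0.0135,0.0025,-0.125,0.002,-0.006,0,80],
    [0.0135,0.0025,-0.14,0.002,-0.006,0,80],
    [0.0135,0.0025,-0.148,0.002,-0.006,0,80],
    [0.0135,0.0025,-0.152,0.002,-0.006,0,80],
    [0.0135,0.0025,-0.152,0.002,-0.006,0,80],
    [0.0135,0.0025,-0.152,0.002,-0.006,0,80],
  ],
)

```text
t: 9.75
ee_pos: [0.5534, 0.2046, 0.1523]
orientation: [[0.001, -0.994, -0.106], [0.0, -0.106, 0.994], [-1.0, -0.001, 0.0]]
ft_force: [-0.3, -0.5, 0.0]
width: 0.0745
```

```bash
python3 - <<'E'
from h import *
s,p,d=snap('wrist','w4')
print(s['t'],s['ee_pos'],s['orientation'],s['ft_force'])
E
```

```text
9.75 [0.55337789 0.20462265 0.15233216] [[ 9.18101728e-04 -9.94365266e-01 -1.06004124e-01]
 [ 1.90849455e-04 -1.06003992e-01  9.94365686e-01]
 [-9.99999560e-01 -9.33159683e-04  9.24516204e-05]] [-0.32414048 -0.540756    0.00970723]
```

View pics/w4.png

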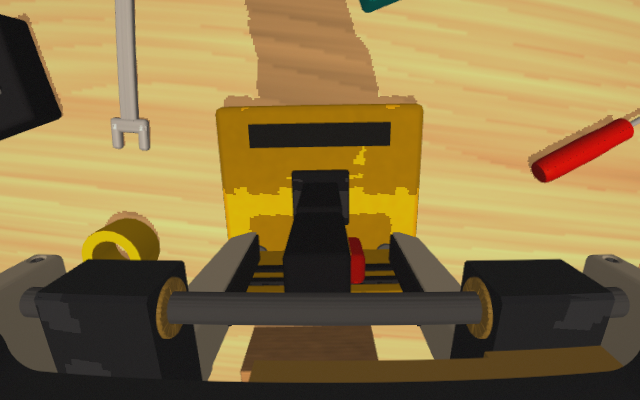

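The grip (285–350, 215–290) and the red button (357,260) sit between the open fingers, with clearance on both sides. I'm closing.

Emit:
move_arm(
  deltas=[
    [0,0,0,0,0,0,0],
    [0,0,0,0,0,0,0],
    [0,0,0,0,0,0,0],
    [0,0,0,0,0,0,0],
    [0,0,0,0,0,0,0],
    [0,0,0,0,0,0,0],
    [0,0,0,0,0,0,0],
    [0,0,0,0,0,0,0],
    [0,0,0,0,0,0,0],
    [0,0,0,0,0,0,0],
  ],
)

```text
t: 10.8
ee_pos: [0.5537, 0.2028, 0.1525]
orientation: [[0.001, -0.994, -0.105], [-0.002, -0.105, 0.994], [-1.0, -0.001, -0.002]]
ft_force: [2.3, -5.2, 2.1]
width: 0.0326
```

Width is 32.6 mm, so the button is in. I'm lifting now.

Emit:
move_arm(
  deltas=[
    [0,0,0.005,0,0,0,0],
    [0,0,0.015,0,0,0,0],
    [0,0,0.027,0,0,0,0],
    [0,0,0.039,0,0,0,0],
    [0,0,0.051,0,0,0,0],
    [0,0,0.063,0,0,0,0],
    [0,0,0.075,0,0,0,0],
    [0,0,0.085,0,0,0,0],
    [0,0,0.093,0,0,0,0],
    [0,0,0.098,0,0,0,0],
  ],
)

```text
t: 11.8
ee_pos: [0.5536, 0.2028, 0.2513]
orientation: [[0.001, -0.994, -0.105], [-0.001, -0.105, 0.994], [-1.0, -0.001, -0.001]]
ft_force: [1.6, -1.6, -6.0]
width: 0.0325
```

Emit:
move_arm(
  deltas=[
    [0,0,0.001,0,0,0,0],
    [0,0,0.0015,0,0,0,0],
    [0,0,0.0015,0,0,0,0],
    [0,0,0.0015,0,0,0,0],
    [0,0,0.0015,0,0,0,0],
  ],
)

```text
t: 12.3
ee_pos: [0.5536, 0.2028, 0.2525]
orientation: [[0.001, -0.994, -0.105], [-0.002, -0.105, 0.994], [-1.0, -0.001, -0.002]]
ft_force: [2.7, -0.7, -7.9]
width: 0.0326
```

```bash
python3 - <<'E'
from h import *
s,p,d=snap('top','top5');snap('wrist','w5');snap('scene','scene5')
print(s['t'],s['ee_pos'],s['ft_force'],s['width'])
p,W=cloud('top5')
m=(W[...,2]>.225)&(W[...,2]<.26)&(abs(W[...,0]-.6)<.05)&(abs(W[...,1]-.21)<.1)
print('panel z',m.sum(),np.median(W[...,2][m]),np.percentile(W[...,2][m],[5,95]))
hsv=cv2.cvtColor(p,cv2.COLOR_BGR2HSV)
R=(abs(W[...,0]-.5)<.1)&(abs(W[...,1]+.18)<.1)
q=W[R&(W[...,2]>.085)];print('slider',len(q),q.mean(0) if len(q) else 0)
q=W[R&(cv2.inRange(hsv,(45,80,40),(80,255,255))>0)];print('green',q.mean(0))
cv2.imwrite('pics/c5.png',np.vstack([cv2.imread('pics/w5.png')[:280],p[60:270]]))
E
```

```text
12.3 [0.55364802 0.20279368 0.25251342] [ 2.69207424 -0.72037454 -7.91405874] 0.03261160736336292
panel z 53 0.24343502959656416 [0.23214045 0.24773136]
slider 65 [ 0.4990192  -0.18354583  0.09438376]
green [ 0.50028952 -0.18411084  0.04655686]
```

View pics/c5.png

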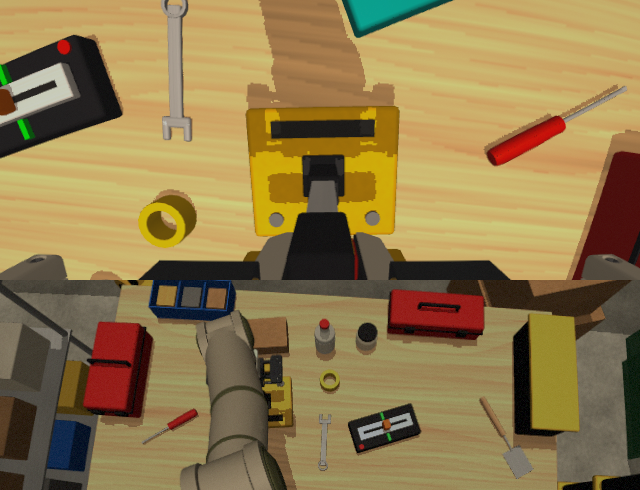

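View pics/scene5.png

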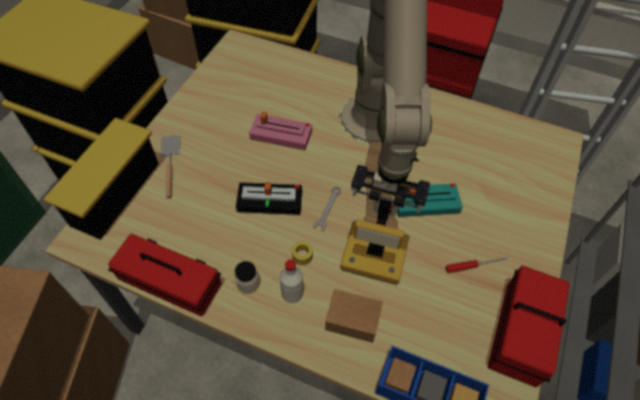

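The mast is held at the second stop. The lower part of the combined picture (top view) shows the slider between its green bars at (387,425) and everything else in place. The panel's top has gone from z 0.143 to 0.243. I'm handing in.

```bash
python3 - <<'E'
from h import *
print(ctrl.finish_job()); s=telemetry.read_state(); print(s['t'],s['ee_pos'],s['ft_force'],s['width'])
E
```

```text
the job is handed in; nothing more can be done
None
the job is handed in; nothing more can be done
```

I slid the orange grip about 44 mm along the black box's track to the green marker and let go. I then squeezed the lamp's red button and pulled the mast up past the first stop to the second. I handed the job in at 12.3 s, still holding the mast.

What the last checks showed:
- **Dimmer:** the slider was about 1 mm from the marker in both the wrist and top views.
- **Button:** the fingers stood 32.6 mm apart before and during the lift, so the button was fully in.
- **Mast:** the hand and the lamp panel both rose 100 mm, with about 8 N pulling down on the tool.
- **Other things:** the loose items looked undisturbed in the top and scene pictures; I did not measure them again.

No check failed or disagreed. `finish_job` gives no verdict, and the state could not be read after the hand-in.

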